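# Load the shaker tray with flasks in order of size

## Robot

A 6-joint arm with a two-finger parallel gripper is mounted at the origin on the work surface. World frame = base frame: x ahead of the robot, y to its left, z up, the work surface at z = 0. Lengths are in m, angles in rad, forces in N, time in s.
With the tool pointing down it reaches from about 0.3 to 0.775 m from the base axis. Payload 14.6 kg.
Tool frame: the origin (TCP) lies at the very end of the fingers, on their centre line; the grasp point (between the pads) lies ctrl.grasp_offset behind it (ctrl.grasp_offset is the distance from the TCP to the grasp point, in m); z points along the fingers, y is the direction in which the jaws open and shut (so a half turn about z gives the same grasp; the last joint's range is limited). The gripper opens to 94 mm and grips with 3 to 60 N. Pads are 16 mm wide; open, the fingers measure 119 mm over their backs; the gripper's body (75 mm by 177 mm) begins 78 mm behind the grasp point.
Start: joints at [1.233, 0.3, 1.521, -0, 1.321, -0.067], TCP at [0.147, 0.53, 0.205] pointing down, gripper open.
Joint ranges: [-3.03, 3.03], [-0.79, 2.21], [0.23, 2.52], [-1.04, 4.18], [0, 3.07], [-2.55, 2.55]. Speed limits (rad/s): [2.22, 2.22, 2.57, 3.14, 3.14, 3.14].

## Interface

Orientations are given as [roll, pitch, yaw] about the fixed x, y, z axes, in that order (R = Rz(yaw) Ry(pitch) Rx(roll)).
In Python, from station import ctrl gives the robot as it stands. The module is installed in compiled form; this text tells all that it offers.
- The arm moves only by the tool carry_out, never from a script. Its argument "deltas" is a list of rows, each an object of numbers: "x", "y", "z": the shift along the tool's x, y, z in units of 0.02 m (1.0 is 0.02 m); "wx", "wy", "wz": the turn, a rotation vector about the tool's x, y, z in units of 0.08 rad (1.0 is 0.08 rad); "jaw": the opening in per cent of the stroke, from 0 (shut) to 100 (fully open). A call has 1 to 12 rows; each row shifts and turns the commanded pose from where the row before left it, along the tool's axes as they then stand; what a row does not reach is not made up. A row lasts 1/12 s, in which the tool goes at most 41.7 mm and 7.16 degrees, less where a joint would pass 70% of its speed; a pose out of reach is approached as far as the arm can. A call with a number of a shift or a turn outside -1 to 1 is refused whole. A call with a gripper value outside its range is refused whole. The fingers move at their own pace and stop on an object; "squeeze" is the grip in N (left out, the last holds). Time passes only in rows, so rows that do not move let the fingers close. It gives the time, the measured TCP pose, the force and the opening at its end, in the units of the state.
- ctrl.get_obs(): the state, without advancing time (a new reading comes with each control period).
- ctrl.camera(name): name is "scene" or "top" or "wrist"; returns the picture (384x512x3 uint8, blue, green, red); there is no depth.
- ctrl.camera_params(name): a dict with "mtx" (3x3 intrinsics, pixels), "origin" and "attitude" of the camera in the world. Camera axes: x right, y down, z forward; pixel columns grow to the right and rows downward; lengths in m; the calibration is good to about 2 mm. A picture is of the moment at which its call begins: read the wrist's pose just before it. camera_params takes no time and is no camera call; for the wrist camera it gives the pose at the moment of the call.
- ctrl.hand_in(): hands the job in, once; it reports no verdict.
Trained networks look in the newest picture that a camera, given by its name, has taken for a name from the list of things; names that differ only in an ending like _2 or _b are one class to them, and where a whole thing is asked for, a point or a joint stands for the part that bears it (a point fixed in the world has none). Each returns a list of dicts, best first, with "conf" (0 to 1); they miss things now and then, are a little off and sometimes report something else, mostly with a low value. They report only what shows in the picture. A call takes as long as a camera call.
- ctrl.boxes_of(camera, label): "rect" ([left, top, right, bottom] in pixels, round what is visible of it).
- ctrl.mark_of(camera, label): "position" ([row, column] in pixels: a listed point, or the origin of a listed thing).
The state is a dict: "time_s": time; "qpos": joint angles; "joint_vel": joint speeds; "tau": joint torques, N m; "ee_pos": TCP position; "eef_rot": TCP orientation; "force": force on the tool from outside, world axes, zero at the start; "moment": the same for the moment, N m; "grip_width": finger opening in m.
Only numpy, scipy, OpenCV 4.12 (cv2) and the standard library are available. Lean on these libraries where they do the work, as an engineer would, in place of code of your own. Each camera call takes 0.05 s, during which the arm holds its last target.

## Task

Load the shaker tray: stand the four capped brown flasks upright on the four black rubber pads, one in the middle of each pad, in order of size, with the smallest on the pad next to the black lock knob and the largest on the pad farthest from it. Handle the glass carefully: never let a flask tip over, and leave all four standing still.

Things in the scene. Friction and masses are not known exactly. Their poses are not given: they have to be found in the camera images.
- flask1_mid (a point): the smallest of four loose conical flasks of brown glass, empty, each closed with a white screw cap and standing upright on the bench: base 42 mm across, 78 mm tall in all; its upright round cap is the top 24 mm and 27 mm across (the easy place to grip, from above), below it a neck 21 mm across for 9 mm, then the glass widens evenly to the base. Point: on the axis, half-way up (39 mm above its underside). z is up along its axis; x and y have no meaning (it is round).
- flask2_mid (a point): the second smallest of four loose conical flasks of brown glass, empty, each closed with a white screw cap and standing upright on the bench: base 51 mm across, 94 mm tall in all; its upright round cap is the top 24 mm and 29 mm across (the easy place to grip, from above), below it a neck 23 mm across for 9 mm, then the glass widens evenly to the base. Point: on the axis, half-way up (47 mm above its underside). z is up along its axis; x and y have no meaning (it is round).
- flask3_mid (a point): the second largest of four loose conical flasks of brown glass, empty, each closed with a white screw cap and standing upright on the bench: base 60 mm across, 111 mm tall in all; its upright round cap is the top 24 mm and 31 mm across (the easy place to grip, from above), below it a neck 25 mm across for 9 mm, then the glass widens evenly to the base. Point: on the axis, half-way up (55.5 mm above its underside). z is up along its axis; x and y have no meaning (it is round).
- flask4_mid (a point): the largest of four loose conical flasks of brown glass, empty, each closed with a white screw cap and standing upright on the bench: base 70 mm across, 130 mm tall in all; its upright round cap is the top 24 mm and 34 mm across (the easy place to grip, from above), below it a neck 28 mm across for 9 mm, then the glass widens evenly to the base. Point: on the axis, half-way up (65 mm above its underside). z is up along its axis; x and y have no meaning (it is round).
- pad1_top (a point): the rightmost, seen from the robot (lowest y), of four identical flat black rubber pads in a row on a fixed aluminium tray (130 x 430 mm): disc 76 mm across, 3 mm thick, a dot at its middle; pads are about 88 mm apart along the row. Point: centre of the pad's top face, 17 mm above the bench, where a flask's underside rests. x points across the row, y along it to the robot's left, z up.
- pad2_top (a point): the second from the right, seen from the robot, of four identical flat black rubber pads in a row on a fixed aluminium tray (130 x 430 mm): disc 76 mm across, 3 mm thick, a dot at its middle; pads are about 88 mm apart along the row. Point: centre of the pad's top face, 17 mm above the bench, where a flask's underside rests. x points across the row, y along it to the robot's left, z up.
- pad3_top (a point): the second from the left, seen from the robot, of four identical flat black rubber pads in a row on a fixed aluminium tray (130 x 430 mm): disc 76 mm across, 3 mm thick, a dot at its middle; pads are about 88 mm apart along the row. Point: centre of the pad's top face, 17 mm above the bench, where a flask's underside rests. x points across the row, y along it to the robot's left, z up.
- pad4_top (a point): the leftmost, seen from the robot (highest y), of four identical flat black rubber pads in a row on a fixed aluminium tray (130 x 430 mm): disc 76 mm across, 3 mm thick, a dot at its middle; pads are about 88 mm apart along the row. Point: centre of the pad's top face, 17 mm above the bench, where a flask's underside rests. x points across the row, y along it to the robot's left, z up.
- lock_knob: fixed black fluted knob, 32 mm across and 32 mm tall, standing on the tray at one end of the row (either end), about 60 mm beyond the middle of the last pad; at the other end is only a flat dark metal plug. Origin: centre of its foot, on the tray's top face 14 mm above the bench; z up.

How it is judged:
At the end, for the whole second after the job is handed in: Counting pads from the one nearest the lock knob, they carry the smallest, second smallest, second largest and largest flask; each flask's axis is within 14 mm of its pad's centre, it stands on the pad (height right within 6 mm), is upright within 0.1 rad, and is at rest (under 0.02 m/s) (((horizontal distance between lock_knob and pad1_top below 0.15 m and horizontal distance between flask1_mid and pad1_top below 0.014 m and height (world z) of flask1_mid between 0.05 and 0.062 m and horizontal distance between flask2_mid and pad2_top below 0.014 m and height (world z) of flask2_mid between 0.058 and 0.07 m and horizontal distance between flask3_mid and pad3_top below 0.014 m and height (world z) of flask3_mid between 0.0665 and 0.0785 m and horizontal distance between flask4_mid and pad4_top below 0.014 m and height (world z) of flask4_mid between 0.076 and 0.088 m) or (horizontal distance between lock_knob and pad4_top below 0.15 m and horizontal distance between flask1_mid and pad4_top below 0.014 m and height (world z) of flask1_mid between 0.05 and 0.062 m and horizontal distance between flask2_mid and pad3_top below 0.014 m and height (world z) of flask2_mid between 0.058 and 0.07 m and horizontal distance between flask3_mid and pad2_top below 0.014 m and height (world z) of flask3_mid between 0.0665 and 0.0785 m and horizontal distance between flask4_mid and pad1_top below 0.014 m and height (world z) of flask4_mid between 0.076 and 0.088 m)) and angle between each of flask1_mid, flask2_mid, flask3_mid, flask4_mid's own z axis and vertical below 0.1 rad and linear speed of each of flask1, flask2, flask3, flask4 below 0.02 m/s); the robot touches nothing.
It fails at once if a flask tips over (leans more than 0.6 rad) (angle between any of flask1_mid, flask2_mid, flask3_mid, flask4_mid's own z axis and vertical above 0.6 rad).
It also fails if it takes over 115 s, if anything falls off the work surface, if the arm or the gripper's body presses on something with over 40 N, if the wrist force passes 120 N, or if a joint passes its speed limit or range.

## Working session

There is one attempt and no reset: what is moved stays moved. The work goes in short steps, Python scripts to look and compute and a tool call to move; the robot and the scene stay as the last step left them, time stands still between calls to the robot, and variables do not carry over. Pictures are saved under pics/ and viewed, and the job is handed in when it is done.

Besides the shell and the picture viewer there is one more tool, called after "Emit:" in YAML: its name, and indented under it one key for each argument. carry_out: Moves the arm, as the interface text tells. Its arguments: {"type":"object","properties":{"deltas":{"type":"array"},"squeeze":{"type":"number"}},"required":["deltas"]}

```bash
mkdir -p pics
cat > h.py <<'E'
from station import ctrl
import numpy as np, cv2
from scipy.spatial.transform import Rotation as R
def cam(n):
    p=ctrl.camera_params(n); A=np.array(p["attitude"],float)
    if A.size==3: A=R.from_euler('xyz',A).as_matrix()
    return np.array(p["mtx"]),np.array(p["origin"]),A
def ray(n,row,col,z):
    K,o,A=cam(n); d=A@np.linalg.inv(K)@np.array([col,row,1.]); return o+d*(z-o[2])/d[2]
def shot(n,f):
    im=ctrl.camera(n); cv2.imwrite("pics/"+f,im); return im
E
python3 - <<'E'
from h import *
print(ctrl.get_obs(), ctrl.grasp_offset)
for c in("top","scene"):
    print(ctrl.camera_params(c)); shot(c,c+"0.png")
Z=dict(flask1_mid=.039,flask2_mid=.047,flask3_mid=.0555,flask4_mid=.065,pad1_top=.017,pad2_top=.017,pad3_top=.017,pad4_top=.017,lock_knob=.014)
for c in("top","scene"):
  for k,z in Z.items():
    for d in ctrl.mark_of(c,k)[:5]:
        p=d["position"]; print(c,k,round(d["conf"],2),np.round(p,1),np.round(ray(c,*p,z),4))
E
```

```text
{'time_s': 0.0, 'qpos': array([ 1.23342083e+00,  3.00449475e-01,  1.52159569e+00,  1.48368519e-05,
        1.32071867e+00, -6.65896003e-02]), 'joint_vel': array([-0.00035959, -0.0004279 ,  0.00241478,  0.00035507,  0.00183265,
        0.00187265]), 'tau': array([ 2.68222779e-03, -5.31811595e+01, -3.52730584e+01,  7.09373178e-02,
        2.44394486e-02, -8.52377752e-05]), 'ee_pos': array([0.14702157, 0.52970144, 0.20489202]), 'eef_rot': array([-3.14042502e+00, -9.22699833e-05,  2.87080302e+00]), 'force': array([-0.08405494,  0.64672803,  0.32293363]), 'moment': array([ 0.04573972, -0.03519425,  0.03438817]), 'grip_width': 0.09402128658265635} 0.0188
{'mtx': array([[367.25561481,   0.        , 258.15295724],
       [  0.        , 367.25561481, 195.10583721],
       [  0.        ,   0.        ,   1.        ]]), 'origin': array([0.42755915, 0.01757151, 0.93877665]), 'attitude': array([-2.99263823, -0.03046189, -1.59002264])}
{'mtx': array([[438.91321854,   0.        , 245.68926584],
       [  0.        , 438.91321854, 191.14819574],
       [  0.        ,   0.        ,   1.        ]]), 'o
[... 524 characters left out ...]
nob 0.67 [151.7 321.2] [ 0.6778 -0.1799  0.014 ]
top lock_knob 0.39 [164.  232.1] [0.6478 0.0523 0.014 ]
scene flask1_mid 0.69 [178.8 295.3] [0.4352 0.0851 0.039 ]
scene flask2_mid 0.72 [156.4 208.3] [ 0.4647 -0.1274  0.047 ]
scene flask3_mid 0.88 [206.5 387.6] [0.4325 0.3009 0.0555]
scene flask4_mid 0.85 [118.7 152.7] [ 0.4278 -0.2975  0.065 ]
scene pad1_top 0.82 [231.7 173.7] [ 0.6643 -0.1179  0.017 ]
scene pad1_top 0.21 [240.5 209.9] [ 0.6512 -0.0346  0.017 ]
scene pad2_top 0.8 [237.9 209.4] [ 0.646  -0.0384  0.017 ]
scene pad3_top 0.82 [251.3 243.9] [0.6447 0.0445 0.017 ]
scene pad4_top 0.86 [257.9 289.5] [0.6192 0.1411 0.017 ]
scene lock_knob 0.68 [225.1 149.6] [ 0.6703 -0.1766  0.014 ]
```

```bash
python3 -c "
import cv2
a=cv2.imread('pics/top0.png');cv2.imwrite('pics/topz.png',cv2.resize(a[120:290,90:440],None,fx=2.28,fy=2.28,interpolation=cv2.INTER_CUBIC))
a=cv2.imread('pics/scene0.png');cv2.imwrite('pics/scenez.png',cv2.resize(a[60:310,110:440],None,fx=2.4,fy=2.4,interpolation=cv2.INTER_CUBIC))"
```

```text
(no output)
```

View pics/topz.png

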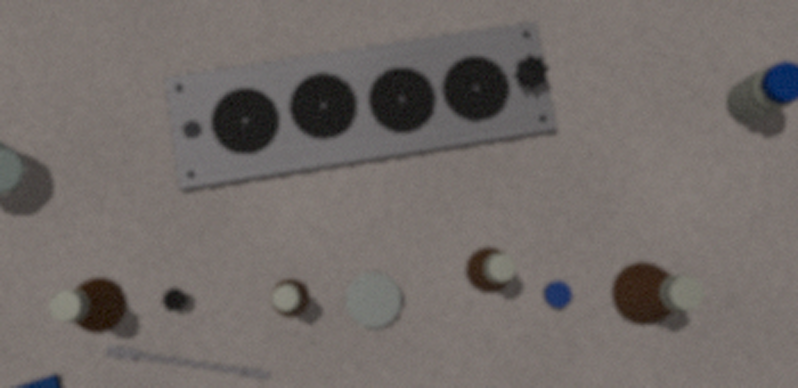

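View pics/scenez.png

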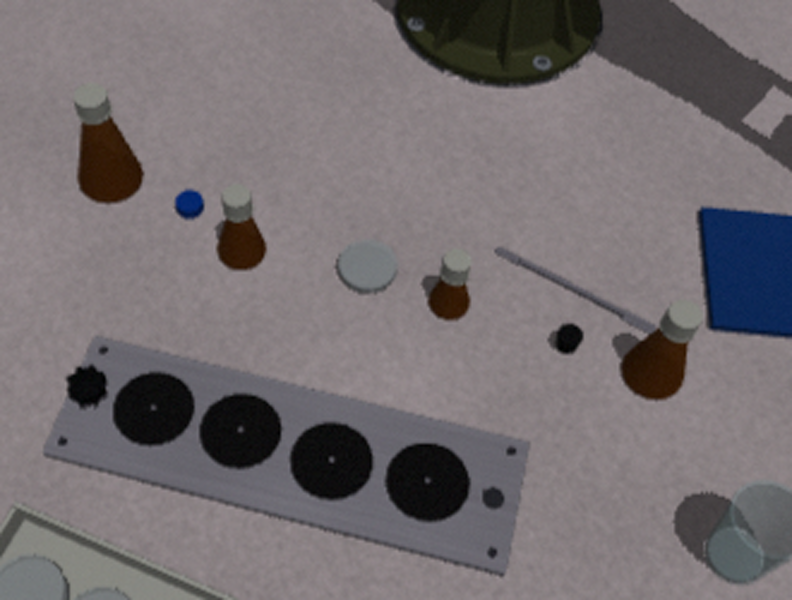

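Run:
```python
from h import *
def blobs(c,z,m,lo,hi):
    n,_,s,ce=cv2.connectedComponentsWithStats(m.astype(np.uint8))
    for i in range(1,n):
        if lo<s[i,4]<hi: print(c,np.round(ce[i],1),s[i,2:],np.round(ray(c,ce[i][1],ce[i][0],z)[:2],4))
for c in("top","scene"):
    g=cv2.imread(f'pics/{c}0.png').astype(int); v=g.max(2)
    print('pads');blobs(c,.017,v<50,350,2500)
    m=cv2.morphologyEx((v<60).astype(np.uint8),cv2.MORPH_CLOSE,np.ones((3,3)));blobs(c,.017,m,350,2500)
    print('caps'); blobs(c,.078,(g.min(2)>125)&(v>150),60,400)
    print('glass'); blobs(c,0,(g[...,2]>1.5*g[...,0]+10),60,2500)
```

```text
pads
top [118.8  97.8] [ 50  38 524] [0.8277 0.346 ]
top [298.3 158.4] [ 28  26 565] [ 0.6599 -0.1189]
top [266.  163.4] [ 27  27 568] [ 0.6475 -0.0349]
top [231.4 166.2] [ 28  27 574] [0.6413 0.054 ]
top [197.2 172.7] [ 28  27 580] [0.6254 0.1412]
top [117.4  96.5] [ 54  41 851] [0.8314 0.3499]
top [298.3 158.5] [ 28  28 609] [ 0.6596 -0.119 ]
top [266.  163.4] [ 29  28 614] [ 0.6475 -0.0349]
top [231.4 166.1] [ 28  27 609] [0.6416 0.0539]
top [468.  187.3] [ 69  53 559] [ 0.5779 -0.5578]
top [197.2 172.7] [ 29  28 619] [0.6254 0.1411]
top [ 21.7 194.4] [ 37  43 520] [0.5759 0.576 ]
top [370.8 248.9] [ 24  25 431] [ 0.4247 -0.2932]
caps
glass
top [62.5 96. ] [ 55  34 498] [0.8409 0.4997]
top [299.6 237.7] [10 16 69] [ 0.4566 -0.1173]
top [370.3 247.8] [ 23  25 385] [ 0.4275 -0.2977]
top [134.6 253.2] [ 18  22 249] [0.4255 0.2982]
pads
scene [32.1  7.8] [ 67  22 773] [ 0.1474 -0.9026]
scene [173.5 229.9] [ 34  31 783] [ 0.6605 -0.1205]
scene [209.7 239.2] [ 34  31 812] [ 0.6484 -0.0364]
scene [247.7 251.7] [ 34  32 846] [0.6422 0.0524]
scene [287.7 260.4] [ 35  32 874] [0.6262 0.1396]
scene [32.3  7.4] [ 67  22 914] [ 0.1453 -0.9035]
scene [438.4  25. ] [ 58  22 462] [-0.3049  0.2952]
scene [154.3 128. ] [ 26  34 666] [ 0.4202 -0.3062]
scene [382.3 212.2] [ 27  29 553] [0.426  0.2982]
scene [173.5 229.8] [ 34  31 806] [ 0.6604 -0.1205]
scene [209.6 239.1] [ 34  31 828] [ 0.6484 -0.0366]
scene [247.6 251.7] [ 34  32 864] [0.6423 0.0522]
scene [287.7 260.4] [ 35  32 891] [0.6262 0.1396]
scene [488.9 329.4] [ 22  67 731] [0.6031 0.5592]
caps
glass
scene [154.4 128.1] [ 26  34 662] [ 0.4089 -0.3155]
scene [210.2 161.7] [ 20  21 309] [ 0.4475 -0.1335]
scene [296.7 184.9] [ 17  16 197] [0.4245 0.0895]
scene [382.8 212.4] [ 27  29 544] [0.415  0.3014]
```

Run:
```python
from h import *
for x,y,z in((287,298,.078),(500,267,.094),(67,305,.111),(685,293,.13)): print('top',np.round(ray('top',120+y/2.2857,90+x/2.2857,z),4))
for x,y,z in((456,258,.078),(237,190,.094),(684,309,.111),(91,95,.13)): print('scene',np.round(ray('scene',60+y/2.4,110+x/2.4,z),4))
```

```text
top [0.4286 0.0898 0.078 ]
top [ 0.4553 -0.125   0.094 ]
top [0.4259 0.2983 0.111 ]
top [ 0.4259 -0.2972  0.13  ]
scene [0.4278 0.0893 0.078 ]
scene [ 0.4496 -0.1305  0.094 ]
scene [0.421  0.2978 0.111 ]
scene [ 0.4261 -0.2991  0.13  ]
```

Emit:
carry_out:
  deltas:
    - {"wz":1}
    - {"wz":1}
    - {"wz":1}
    - {"wz":1}
    - {"wz":1}
    - {"wz":1}
    - {"wz":1}
    - {"wz":1}
    - {"wz":1}
    - {"wz":1}
    - {"wz":1}
    - {"wz":1}

```text
invalid input
```

Emit:
carry_out:
  deltas:
    - {"wz":1}
    - {"wz":1}
    - {"wz":1}
    - {"wz":1}
    - {"wz":0.25}
    - {"x":-1,"y":1}
    - {"x":-1,"y":1}
    - {"x":-1,"y":1}
    - {"x":-1,"y":1}
    - {"x":-1,"y":1}
    - {"x":-1,"y":1}
    - {"x":-1,"y":1}

```text
invalid input
```

Emit:
carry_out:
  deltas:
    - {"x":0,"y":0,"z":0,"wx":0,"wy":0,"wz":1,"jaw":100}

```text
time_s: 1.08
ee_pos: [0.1471, 0.5299, 0.2055]
eef_rot: [3.142, 0.0, 2.792]
force: [0.5, 0.0, 0.2]
grip_width: 0.0942
```

Emit:
carry_out:
  deltas:
    - {"x":0,"y":0,"z":0,"wx":0,"wy":0,"wz":1,"jaw":100}
    - {"x":0,"y":0,"z":0,"wx":0,"wy":0,"wz":1,"jaw":100}
    - {"x":0,"y":0,"z":0,"wx":0,"wy":0,"wz":1,"jaw":100}
    - {"x":0,"y":0,"z":0,"wx":0,"wy":0,"wz":1,"jaw":100}
    - {"x":0,"y":0,"z":0,"wx":0,"wy":0,"wz":1,"jaw":100}
    - {"x":0,"y":0,"z":0,"wx":0,"wy":0,"wz":1,"jaw":100}
    - {"x":0,"y":0,"z":0,"wx":0,"wy":0,"wz":1,"jaw":100}
    - {"x":0,"y":0,"z":0,"wx":0,"wy":0,"wz":1,"jaw":100}
    - {"x":0,"y":0,"z":0,"wx":0,"wy":0,"wz":1,"jaw":100}
    - {"x":0,"y":0,"z":0,"wx":0,"wy":0,"wz":1,"jaw":100}
    - {"x":0,"y":0,"z":0,"wx":0,"wy":0,"wz":1,"jaw":100}
    - {"x":0,"y":0,"z":0,"wx":0,"wy":0,"wz":1,"jaw":100}

```text
time_s: 2.08
ee_pos: [0.1471, 0.5299, 0.2055]
eef_rot: [-3.142, 0.0, 1.827]
force: [-0.6, -0.1, 0.1]
grip_width: 0.094
```

Emit:
carry_out:
  deltas:
    - {"x":0,"y":0,"z":0,"wx":0,"wy":0,"wz":1,"jaw":100}
    - {"x":0,"y":0,"z":0,"wx":0,"wy":0,"wz":1,"jaw":100}
    - {"x":0,"y":0,"z":0,"wx":0,"wy":0,"wz":1,"jaw":100}
    - {"x":0,"y":0,"z":0,"wx":0,"wy":0,"wz":0.25,"jaw":100}
    - {"x":-1,"y":1,"z":0,"wx":0,"wy":0,"wz":0,"jaw":100}
    - {"x":-1,"y":1,"z":0,"wx":0,"wy":0,"wz":0,"jaw":100}
    - {"x":-1,"y":1,"z":0,"wx":0,"wy":0,"wz":0,"jaw":100}
    - {"x":-1,"y":1,"z":0,"wx":0,"wy":0,"wz":0,"jaw":100}
    - {"x":-1,"y":1,"z":0,"wx":0,"wy":0,"wz":0,"jaw":100}
    - {"x":-1,"y":1,"z":0,"wx":0,"wy":0,"wz":0,"jaw":100}
    - {"x":-1,"y":1,"z":0,"wx":0,"wy":0,"wz":0,"jaw":100}
    - {"x":-1,"y":1,"z":0,"wx":0,"wy":0,"wz":0,"jaw":100}

```text
time_s: 3.08
ee_pos: [0.3079, 0.3689, 0.2056]
eef_rot: [3.141, -0.0, 1.573]
force: [-0.6, 0.3, -0.2]
grip_width: 0.0937
```

Emit:
carry_out:
  deltas:
    - {"x":-0.6,"y":1,"z":0,"wx":0,"wy":0,"wz":0,"jaw":100}
    - {"x":-0.6,"y":1,"z":0,"wx":0,"wy":0,"wz":0,"jaw":100}
    - {"x":-0.6,"y":1,"z":0,"wx":0,"wy":0,"wz":0,"jaw":100}
    - {"x":-0.6,"y":1,"z":0,"wx":0,"wy":0,"wz":0,"jaw":100}
    - {"x":-0.6,"y":1,"z":0,"wx":0,"wy":0,"wz":0,"jaw":100}
    - {"x":-0.55,"y":0.85,"z":0,"wx":0,"wy":0,"wz":0,"jaw":100}

```text
time_s: 3.58
ee_pos: [0.4253, 0.2981, 0.2055]
eef_rot: [3.141, -0.0, 1.572]
force: [-0.5, 0.1, 0.1]
grip_width: 0.094
```

Run:
```python
from h import *
print(ctrl.get_obs()["ee_pos"],ctrl.camera_params("wrist"))
shot("wrist","w1.png")
for d in ctrl.mark_of("wrist","flask3_mid"): print(d, ray("wrist",*d["position"],.0555))
print(ctrl.boxes_of("wrist","flask3_mid"))
```

```text
[0.42528075 0.29810138 0.2054686 ] {'mtx': array([[315.35010349,   0.        , 255.87661759],
       [  0.        , 315.35010349, 194.30214994],
       [  0.        ,   0.        ,   1.        ]]), 'origin': array([0.42467001, 0.36943691, 0.38445999]), 'attitude': array([ 2.88929308e+00, -1.13350121e-04,  2.39779224e-03])}
{'position': [181.6, 256.5], 'conf': 0.96} [0.42602595 0.29811553 0.0555    ]
[{'rect': [232.7, 152.1, 278.5, 208.9], 'conf': 0.92}]
```

View pics/w1.png

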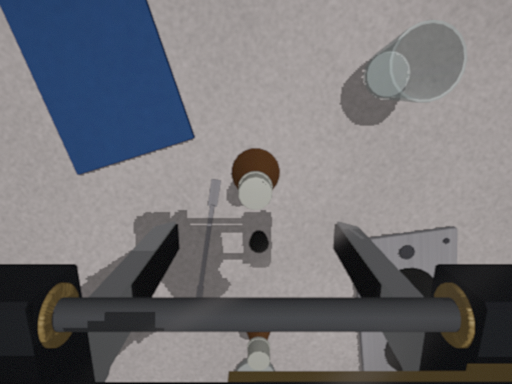

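Emit:
carry_out:
  deltas:
    - {"x":0,"y":0,"z":1,"wx":0,"wy":0,"wz":0,"jaw":55}
    - {"x":0,"y":0,"z":1,"wx":0,"wy":0,"wz":0,"jaw":55}
    - {"x":0,"y":0,"z":1,"wx":0,"wy":0,"wz":0,"jaw":55}
    - {"x":0,"y":0,"z":1,"wx":0,"wy":0,"wz":0,"jaw":55}
    - {"x":0,"y":0,"z":1,"wx":0,"wy":0,"wz":0,"jaw":55}
    - {"x":0,"y":0,"z":0.8,"wx":0,"wy":0,"wz":0,"jaw":55}
    - {"x":0,"y":0,"z":0.4,"wx":0,"wy":0,"wz":0,"jaw":55}
    - {"x":0,"y":0,"z":0,"wx":0,"wy":0,"wz":0,"jaw":45}
    - {"x":0,"y":0,"z":0,"wx":0,"wy":0,"wz":0,"jaw":40}
    - {"x":0,"y":0,"z":0,"wx":0,"wy":0,"wz":0,"jaw":36}
    - {"x":0,"y":0,"z":0,"wx":0,"wy":0,"wz":0,"jaw":30}
    - {"x":0,"y":0,"z":0,"wx":0,"wy":0,"wz":0,"jaw":20}
  squeeze: 15

```text
time_s: 4.73
ee_pos: [0.4245, 0.2993, 0.0825]
eef_rot: [3.14, -0.001, 1.571]
force: [-0.9, 0.7, 5.5]
grip_width: 0.0308
```

Emit:
carry_out:
  deltas:
    - {"x":0,"y":0,"z":0,"wx":0,"wy":0,"wz":0,"jaw":10}
    - {"x":0,"y":0,"z":0,"wx":0,"wy":0,"wz":0,"jaw":10}
    - {"x":0,"y":0,"z":0,"wx":0,"wy":0,"wz":0,"jaw":10}

```text
time_s: 4.98
ee_pos: [0.4245, 0.2993, 0.0825]
eef_rot: [3.14, -0.001, 1.571]
force: [-1.5, 0.3, 7.1]
grip_width: 0.0304
```

Emit:
carry_out:
  deltas:
    - {"x":0,"y":0,"z":-0.3,"wx":0,"wy":0,"wz":0,"jaw":10}
    - {"x":0,"y":0,"z":-0.7,"wx":0,"wy":0,"wz":0,"jaw":10}
    - {"x":0,"y":0,"z":-1,"wx":0,"wy":0,"wz":0,"jaw":10}
    - {"x":0,"y":0,"z":-1,"wx":0,"wy":0,"wz":0,"jaw":10}
    - {"x":0,"y":0,"z":0,"wx":0,"wy":0,"wz":0,"jaw":10}

```text
time_s: 5.4
ee_pos: [0.4254, 0.2997, 0.1454]
eef_rot: [3.137, -0.003, 1.571]
force: [0.3, -0.4, -1.1]
grip_width: 0.0305
```

Run:
```python
from h import *
o=ctrl.get_obs();print(o["ee_pos"],o["eef_rot"],o["force"])
shot("scene","s2.png")
a=cv2.imread('pics/s2.png');cv2.imwrite('pics/s2z.png',cv2.resize(a[60:310,240:510],None,fx=2.4,fy=2.4))
```

```text
[0.42541669 0.2997124  0.14544171] [ 3.13679482e+00 -2.91028891e-03  1.57075253e+00] [ 0.28681649 -0.36898017 -1.05601734]
```

View pics/s2z.png

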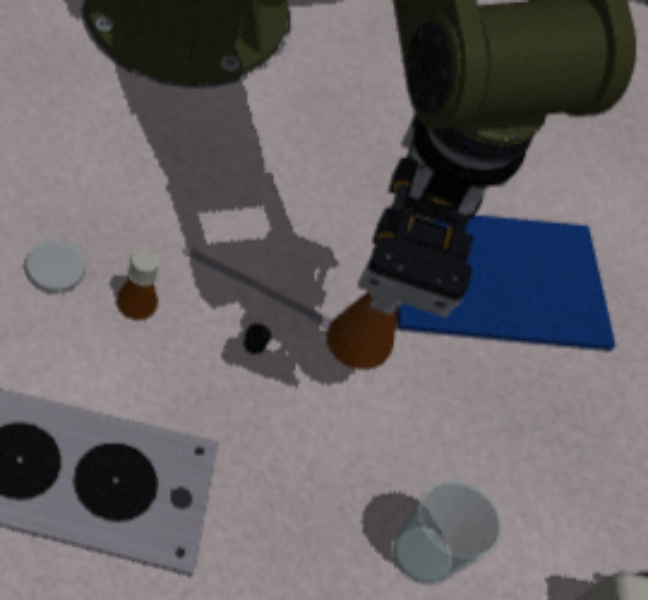

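Emit:
carry_out:
  deltas:
    - {"x":-0.4,"y":0.4,"z":0,"wx":0,"wy":0,"wz":0,"jaw":10}
    - {"x":-0.8,"y":0.8,"z":0,"wx":0,"wy":0,"wz":0,"jaw":10}
    - {"x":-1,"y":0.9,"z":0,"wx":0,"wy":0,"wz":0,"jaw":10}
    - {"x":-1,"y":0.9,"z":0,"wx":0,"wy":0,"wz":0,"jaw":10}
    - {"x":-1,"y":0.9,"z":0,"wx":0,"wy":0,"wz":0,"jaw":10}
    - {"x":-1,"y":0.9,"z":0,"wx":0,"wy":0,"wz":0,"jaw":10}
    - {"x":-1,"y":0.9,"z":0,"wx":0,"wy":0,"wz":0,"jaw":10}
    - {"x":-1,"y":0.9,"z":0,"wx":0,"wy":0,"wz":0,"jaw":10}
    - {"x":-1,"y":0.9,"z":0,"wx":0,"wy":0,"wz":0,"jaw":10}
    - {"x":-1,"y":0.9,"z":0,"wx":0,"wy":0,"wz":0,"jaw":10}
    - {"x":-1,"y":0.9,"z":0,"wx":0,"wy":0,"wz":0,"jaw":10}
    - {"x":-1,"y":0.8,"z":0,"wx":0,"wy":0,"wz":0,"jaw":10}

```text
time_s: 6.45
ee_pos: [0.6267, 0.0728, 0.1397]
eef_rot: [-3.139, 0.0, 1.57]
force: [0.0, 0.4, -1.9]
grip_width: 0.0304
```

Emit:
carry_out:
  deltas:
    - {"x":-0.8,"y":0.5,"z":0,"wx":0,"wy":0,"wz":0,"jaw":10}
    - {"x":-0.35,"y":0.15,"z":0,"wx":0,"wy":0,"wz":0,"jaw":10}
    - {"x":0,"y":0,"z":0,"wx":0,"wy":0,"wz":0,"jaw":10}

```text
time_s: 6.7
ee_pos: [0.639, 0.05, 0.1399]
eef_rot: [-3.139, 0.0, 1.569]
force: [-0.1, -0.1, -2.1]
grip_width: 0.0305
```

Run:
```python
from h import *
o=ctrl.get_obs();print(o["ee_pos"],o["eef_rot"],o["force"])
shot("scene","s3.png")
a=cv2.imread('pics/s3.png');cv2.imwrite('pics/s3z.png',cv2.resize(a[60:310,110:380],None,fx=2.4,fy=2.4))
shot("wrist","w3.png")
```

```text
[0.63904017 0.04999605 0.13989636] [-3.13945852e+00  2.19719534e-04  1.56864702e+00] [-0.05666751 -0.07433441 -2.05605517]
```

View pics/s3z.png

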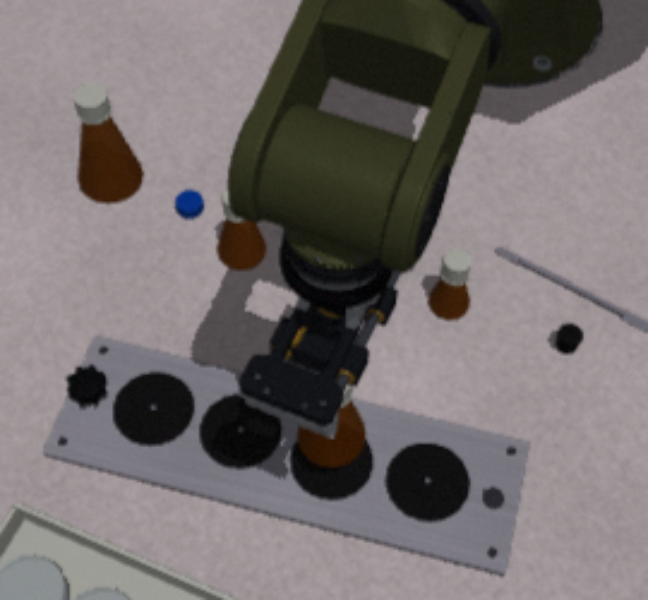

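View pics/w3.png

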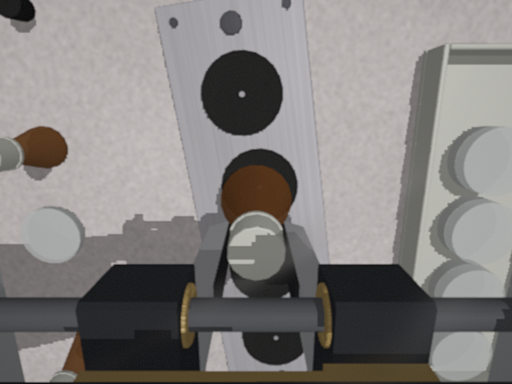

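Emit:
carry_out:
  deltas:
    - {"x":0.15,"y":0.15,"z":0.3,"wx":0,"wy":0,"wz":0,"jaw":10}
    - {"x":0,"y":0,"z":0.5,"wx":0,"wy":0,"wz":0,"jaw":10}
    - {"x":0,"y":0,"z":0.5,"wx":0,"wy":0,"wz":0,"jaw":10}
    - {"x":0,"y":0,"z":0.3,"wx":0,"wy":0,"wz":0,"jaw":10}
    - {"x":0,"y":0,"z":0.2,"wx":0,"wy":0,"wz":0,"jaw":10}
    - {"x":0,"y":0,"z":0,"wx":0,"wy":0,"wz":0,"jaw":10}

```text
time_s: 7.3
ee_pos: [0.6416, 0.0551, 0.1041]
eef_rot: [-3.14, 0.0, 1.571]
force: [0.1, -1.2, -1.3]
grip_width: 0.0306
```

Emit:
carry_out:
  deltas:
    - {"x":0,"y":0,"z":0.1,"wx":0,"wy":0,"wz":0,"jaw":10}
    - {"x":0,"y":0,"z":0,"wx":0,"wy":0,"wz":0,"jaw":10}

```text
time_s: 7.47
ee_pos: [0.6422, 0.0549, 0.1035]
eef_rot: [3.141, 0.0, 1.571]
force: [-0.3, -0.1, -0.8]
grip_width: 0.0304
```

Emit:
carry_out:
  deltas:
    - {"x":-0.1,"y":0,"z":0.1,"wx":0,"wy":0,"wz":0,"jaw":10}
    - {"x":0,"y":0,"z":0,"wx":0,"wy":0,"wz":0,"jaw":10}
    - {"x":0,"y":0,"z":0,"wx":0,"wy":0,"wz":0,"jaw":10}

```text
time_s: 7.72
ee_pos: [0.6422, 0.0528, 0.1015]
eef_rot: [3.141, -0.0, 1.571]
force: [-0.8, 0.1, -1.4]
grip_width: 0.0303
```

Emit:
carry_out:
  deltas:
    - {"x":0,"y":0,"z":0.1,"wx":0,"wy":0,"wz":0,"jaw":10}
    - {"x":0,"y":0,"z":0,"wx":0,"wy":0,"wz":0,"jaw":10}
    - {"x":0,"y":0,"z":0,"wx":0,"wy":0,"wz":0,"jaw":10}

```text
time_s: 7.97
ee_pos: [0.6422, 0.0529, 0.0996]
eef_rot: [3.141, -0.0, 1.571]
force: [0.8, -0.9, 0.6]
grip_width: 0.0303
```

Emit:
carry_out:
  deltas:
    - {"x":0,"y":0,"z":0.03,"wx":0,"wy":0,"wz":0,"jaw":10}
    - {"x":0,"y":0,"z":0,"wx":0,"wy":0,"wz":0,"jaw":35}
    - {"x":0,"y":0,"z":0,"wx":0,"wy":0,"wz":0,"jaw":40}
    - {"x":0,"y":0,"z":0,"wx":0,"wy":0,"wz":0,"jaw":50}
    - {"x":0,"y":0,"z":0,"wx":0,"wy":0,"wz":0,"jaw":60}
    - {"x":0,"y":0,"z":0,"wx":0,"wy":0,"wz":0,"jaw":60}
    - {"x":0,"y":0,"z":-0.4,"wx":0,"wy":0,"wz":0,"jaw":60}
    - {"x":0,"y":0,"z":-1,"wx":0,"wy":0,"wz":0,"jaw":60}
    - {"x":0,"y":0,"z":-1,"wx":0,"wy":0,"wz":0,"jaw":60}
    - {"x":0,"y":0,"z":-1,"wx":0,"wy":0,"wz":0,"jaw":60}
    - {"x":0,"y":0,"z":-1,"wx":0,"wy":0,"wz":0,"jaw":60}

```text
time_s: 8.88
ee_pos: [0.6421, 0.053, 0.1885]
eef_rot: [3.141, -0.0, 1.571]
force: [-0.0, -1.1, -0.8]
grip_width: 0.0563
```

Run:
```python
from h import *
o=ctrl.get_obs();print(o["ee_pos"],o["eef_rot"],o["force"])
shot("wrist","w4.png")
for l,z in(("flask3_mid",.0725),("flask1_mid",.039),("flask2_mid",.047)):
  for d in ctrl.mark_of("wrist",l): print(l,d, ray("wrist",*d["position"],z))
```

```text
[0.64208423 0.05296106 0.18851947] [ 3.14114698e+00 -1.89570291e-05  1.57078130e+00] [-0.03383495 -1.11958686 -0.78201808]
flask3_mid {'position': [191.0, 257.2], 'conf': 0.71} [0.64490815 0.05098556 0.0725    ]
flask1_mid {'position': [146.0, 48.2], 'conf': 0.65} [0.42809133 0.0911559  0.039     ]
```

View pics/w4.png

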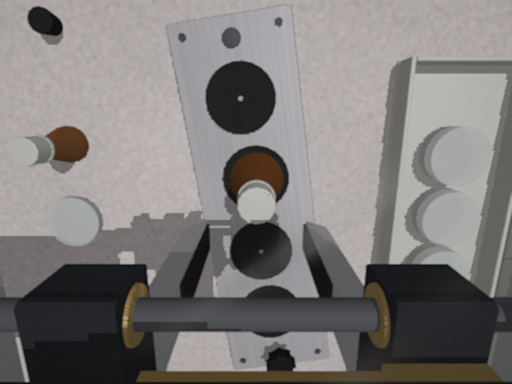

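Emit:
carry_out:
  deltas:
    - {"x":0,"y":-0.7,"z":0,"wx":0,"wy":0,"wz":0,"jaw":60}
    - {"x":0.2,"y":-1,"z":0,"wx":0,"wy":0,"wz":0,"jaw":60}
    - {"x":0.2,"y":-1,"z":0,"wx":0,"wy":0,"wz":0,"jaw":60}
    - {"x":0.2,"y":-1,"z":0,"wx":0,"wy":0,"wz":0,"jaw":60}
    - {"x":0.2,"y":-1,"z":0,"wx":0,"wy":0,"wz":0,"jaw":60}
    - {"x":0.2,"y":-1,"z":0,"wx":0,"wy":0,"wz":0,"jaw":60}
    - {"x":0.2,"y":-1,"z":0,"wx":0,"wy":0,"wz":0,"jaw":60}
    - {"x":0.2,"y":-1,"z":0,"wx":0,"wy":0,"wz":0,"jaw":60}
    - {"x":0.2,"y":-1,"z":0,"wx":0,"wy":0,"wz":0,"jaw":60}
    - {"x":0.25,"y":-1,"z":0,"wx":0,"wy":0,"wz":0,"jaw":60}
    - {"x":0,"y":-1,"z":0,"wx":0,"wy":0,"wz":0,"jaw":60}
    - {"x":0,"y":0,"z":0,"wx":0,"wy":0,"wz":0,"jaw":60}

```text
time_s: 10.08
ee_pos: [0.4253, 0.0901, 0.1859]
eef_rot: [-3.139, 0.0, 1.572]
force: [-0.2, -0.1, 0.3]
grip_width: 0.0562
```

Run:
```python
from h import *
o=ctrl.get_obs();print(o["ee_pos"],o["eef_rot"],o["force"])
shot("wrist","w5.png")
for l,z in(("flask1_mid",.039),("flask2_mid",.047)):
  for d in ctrl.mark_of("wrist",l): print(l,d, ray("wrist",*d["position"],z))
```

```text
[0.425285   0.09013942 0.18585329] [-3.13923367e+00  2.09037221e-04  1.57157120e+00] [-0.17214487 -0.08420825  0.29704998]
flask1_mid {'position': [182.5, 256.1], 'conf': 0.76} [0.42753389 0.09005652 0.039     ]
flask2_mid {'position': [362.1, 281.3], 'conf': 0.63} [ 0.45869278 -0.13025954  0.047     ]
```

View pics/w5.png

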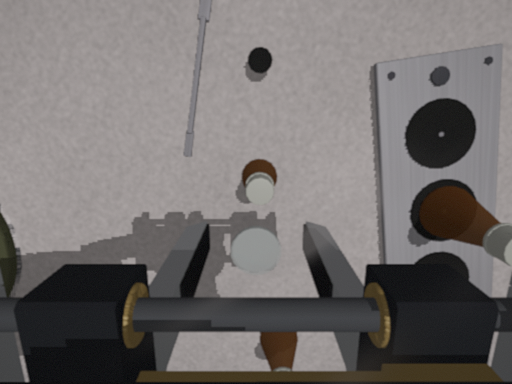

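Emit:
carry_out:
  deltas:
    - {"x":0,"y":0.12,"z":1,"wx":0,"wy":0,"wz":0,"jaw":60}
    - {"x":0,"y":0,"z":1,"wx":0,"wy":0,"wz":0,"jaw":60}
    - {"x":0,"y":0,"z":1,"wx":0,"wy":0,"wz":0,"jaw":55}
    - {"x":0,"y":0,"z":1,"wx":0,"wy":0,"wz":0,"jaw":55}
    - {"x":0,"y":0,"z":1,"wx":0,"wy":0,"wz":0,"jaw":55}
    - {"x":0,"y":0,"z":1,"wx":0,"wy":0,"wz":0,"jaw":55}
    - {"x":0,"y":0,"z":0.6,"wx":0,"wy":0,"wz":0,"jaw":55}
    - {"x":0,"y":0,"z":0.2,"wx":0,"wy":0,"wz":0,"jaw":45}
    - {"x":0,"y":0,"z":0,"wx":0,"wy":0,"wz":0,"jaw":40}

```text
time_s: 10.98
ee_pos: [0.4304, 0.0898, 0.0498]
eef_rot: [-3.139, 0.0, 1.571]
force: [0.9, -0.0, -0.4]
grip_width: 0.0416
```

Emit:
carry_out:
  deltas:
    - {"x":0,"y":0,"z":0,"wx":0,"wy":0,"wz":0,"jaw":35}
    - {"x":0,"y":0,"z":0,"wx":0,"wy":0,"wz":0,"jaw":30}
    - {"x":0,"y":0,"z":0,"wx":0,"wy":0,"wz":0,"jaw":25}
    - {"x":0,"y":0,"z":0,"wx":0,"wy":0,"wz":0,"jaw":10}
    - {"x":0,"y":0,"z":0,"wx":0,"wy":0,"wz":0,"jaw":10}
    - {"x":0,"y":0,"z":0,"wx":0,"wy":0,"wz":0,"jaw":10}

```text
time_s: 11.48
ee_pos: [0.4309, 0.09, 0.0513]
eef_rot: [3.141, -0.0, 1.571]
force: [-0.0, 0.5, 4.5]
grip_width: 0.0266
```

Emit:
carry_out:
  deltas:
    - {"x":0,"y":0,"z":-0.3,"wx":0,"wy":0,"wz":0,"jaw":10}
    - {"x":0,"y":0,"z":-0.7,"wx":0,"wy":0,"wz":0,"jaw":10}
    - {"x":0,"y":0,"z":-1,"wx":0,"wy":0,"wz":0,"jaw":10}
    - {"x":0,"y":0,"z":-1,"wx":0,"wy":0,"wz":0,"jaw":10}
    - {"x":0,"y":0.5,"z":0,"wx":0,"wy":0,"wz":0,"jaw":10}
    - {"x":-0.6,"y":0.8,"z":0,"wx":0,"wy":0,"wz":0,"jaw":10}
    - {"x":-0.9,"y":1,"z":0,"wx":0,"wy":0,"wz":0,"jaw":10}
    - {"x":-1,"y":1,"z":0,"wx":0,"wy":0,"wz":0,"jaw":10}
    - {"x":-1,"y":1,"z":0,"wx":0,"wy":0,"wz":0,"jaw":10}
    - {"x":-1,"y":1,"z":0,"wx":0,"wy":0,"wz":0,"jaw":10}
    - {"x":-1,"y":1,"z":0,"wx":0,"wy":0,"wz":0,"jaw":10}
    - {"x":-1,"y":1,"z":0,"wx":0,"wy":0,"wz":0,"jaw":10}

```text
time_s: 12.48
ee_pos: [0.5772, -0.0412, 0.1111]
eef_rot: [-3.141, -0.0, 1.571]
force: [-0.6, -0.5, -0.9]
grip_width: 0.0265
```

Emit:
carry_out:
  deltas:
    - {"x":-1,"y":1,"z":0,"wx":0,"wy":0,"wz":0,"jaw":10}
    - {"x":-1,"y":1,"z":0,"wx":0,"wy":0,"wz":0,"jaw":10}
    - {"x":-1,"y":1,"z":0,"wx":0,"wy":0,"wz":0,"jaw":10}
    - {"x":-0.7,"y":0.8,"z":0,"wx":0,"wy":0,"wz":0,"jaw":10}
    - {"x":-0.3,"y":0.3,"z":0,"wx":0,"wy":0,"wz":0,"jaw":10}
    - {"x":0,"y":0,"z":0,"wx":0,"wy":0,"wz":0,"jaw":10}
    - {"x":0,"y":0,"z":0,"wx":0,"wy":0,"wz":0,"jaw":10}

```text
time_s: 13.07
ee_pos: [0.6579, -0.1195, 0.1106]
eef_rot: [-3.141, -0.0, 1.571]
force: [-0.6, -0.4, -1.3]
grip_width: 0.0265
```

Emit:
carry_out:
  deltas:
    - {"x":0,"y":0.1,"z":0.4,"wx":0,"wy":0,"wz":0,"jaw":10}
    - {"x":0,"y":0,"z":0.5,"wx":0,"wy":0,"wz":0,"jaw":10}
    - {"x":0,"y":0,"z":0.5,"wx":0,"wy":0,"wz":0,"jaw":10}
    - {"x":0,"y":0,"z":0.3,"wx":0,"wy":0,"wz":0,"jaw":10}
    - {"x":0,"y":0,"z":0.2,"wx":0,"wy":0,"wz":0,"jaw":10}
    - {"x":0,"y":0,"z":0,"wx":0,"wy":0,"wz":0,"jaw":10}
    - {"x":0,"y":0,"z":0,"wx":0,"wy":0,"wz":0,"jaw":10}

```text
time_s: 13.65
ee_pos: [0.6605, -0.12, 0.0728]
eef_rot: [-3.141, -0.0, 1.571]
force: [-0.4, -0.4, 0.2]
grip_width: 0.0266
```

Emit:
carry_out:
  deltas:
    - {"x":0,"y":0,"z":0.1,"wx":0,"wy":0,"wz":0,"jaw":10}
    - {"x":0,"y":0,"z":0,"wx":0,"wy":0,"wz":0,"jaw":10}
    - {"x":0,"y":0,"z":0,"wx":0,"wy":0,"wz":0,"jaw":10}

```text
time_s: 13.9
ee_pos: [0.6606, -0.1201, 0.0711]
eef_rot: [3.141, 0.0, 1.571]
force: [-0.0, -0.6, -0.1]
grip_width: 0.0267
```

Emit:
carry_out:
  deltas:
    - {"x":0,"y":0,"z":0.1,"wx":0,"wy":0,"wz":0,"jaw":10}
    - {"x":0,"y":0,"z":0,"wx":0,"wy":0,"wz":0,"jaw":10}
    - {"x":0,"y":0,"z":0,"wx":0,"wy":0,"wz":0,"jaw":10}

```text
time_s: 14.15
ee_pos: [0.6605, -0.1201, 0.0688]
eef_rot: [-3.141, -0.0, 1.571]
force: [-0.3, 0.3, -0.4]
grip_width: 0.0263
```

Emit:
carry_out:
  deltas:
    - {"x":0,"y":0,"z":0.05,"wx":0,"wy":0,"wz":0,"jaw":10}
    - {"x":0,"y":0,"z":0,"wx":0,"wy":0,"wz":0,"jaw":10}
    - {"x":0,"y":0,"z":0,"wx":0,"wy":0,"wz":0,"jaw":10}

```text
time_s: 14.4
ee_pos: [0.6607, -0.1201, 0.0684]
eef_rot: [3.141, 0.0, 1.571]
force: [-1.3, -0.1, 6.0]
grip_width: 0.0266
```

Emit:
carry_out:
  deltas:
    - {"x":0,"y":0,"z":0,"wx":0,"wy":0,"wz":0,"jaw":30}
    - {"x":0,"y":0,"z":0,"wx":0,"wy":0,"wz":0,"jaw":35}
    - {"x":0,"y":0,"z":0,"wx":0,"wy":0,"wz":0,"jaw":40}
    - {"x":0,"y":0,"z":0,"wx":0,"wy":0,"wz":0,"jaw":50}
    - {"x":0,"y":0,"z":0,"wx":0,"wy":0,"wz":0,"jaw":60}
    - {"x":0,"y":0,"z":0,"wx":0,"wy":0,"wz":0,"jaw":60}
    - {"x":0,"y":0,"z":-0.4,"wx":0,"wy":0,"wz":0,"jaw":60}
    - {"x":0,"y":0,"z":-1,"wx":0,"wy":0,"wz":0,"jaw":60}
    - {"x":0,"y":0,"z":-1,"wx":0,"wy":0,"wz":0,"jaw":60}
    - {"x":0,"y":0,"z":-1,"wx":0,"wy":0,"wz":0,"jaw":60}
    - {"x":0,"y":0,"z":-1,"wx":0,"wy":0,"wz":0,"jaw":60}
    - {"x":0,"y":0,"z":-1,"wx":0,"wy":0,"wz":0,"jaw":60}

```text
time_s: 15.4
ee_pos: [0.6605, -0.12, 0.1776]
eef_rot: [3.141, 0.0, 1.571]
force: [-1.6, 0.1, -0.1]
grip_width: 0.0563
```

Emit:
carry_out:
  deltas:
    - {"x":0,"y":-0.7,"z":0,"wx":0,"wy":0,"wz":0,"jaw":60}
    - {"x":0,"y":-1,"z":0,"wx":0,"wy":0,"wz":0,"jaw":60}
    - {"x":0,"y":-1,"z":0,"wx":0,"wy":0,"wz":0,"jaw":60}
    - {"x":0,"y":-1,"z":0,"wx":0,"wy":0,"wz":0,"jaw":60}
    - {"x":0,"y":-1,"z":0,"wx":0,"wy":0,"wz":0,"jaw":60}
    - {"x":-0.1,"y":-1,"z":0,"wx":0,"wy":0,"wz":0,"jaw":60}
    - {"x":-0.1,"y":-1,"z":0,"wx":0,"wy":0,"wz":0,"jaw":60}
    - {"x":-0.1,"y":-1,"z":0,"wx":0,"wy":0,"wz":0,"jaw":60}
    - {"x":-0.1,"y":-1,"z":0,"wx":0,"wy":0,"wz":0,"jaw":60}
    - {"x":0,"y":-1,"z":0,"wx":0,"wy":0,"wz":0,"jaw":60}
    - {"x":0,"y":-0.4,"z":0,"wx":0,"wy":0,"wz":0,"jaw":60}
    - {"x":0,"y":0,"z":0,"wx":0,"wy":0,"wz":0,"jaw":60}

```text
time_s: 16.4
ee_pos: [0.4579, -0.1281, 0.1767]
eef_rot: [3.141, 0.0, 1.57]
force: [-0.0, -0.2, 0.6]
grip_width: 0.0562
```

Run:
```python
from h import *
o=ctrl.get_obs();print(o["ee_pos"],o["eef_rot"],o["force"])
shot("wrist","w6.png");shot("scene","s6.png")
for c,l,z in(("wrist","flask2_mid",.047),("scene","flask1_mid",.056),("scene","flask3_mid",.0725)):
  for d in ctrl.mark_of(c,l): print(c,l,d, ray(c,*d["position"],z))
```

```text
[ 0.45789719 -0.12814114  0.17669412] [3.14056735e+00 4.11235554e-04 1.57027609e+00] [-0.02833679 -0.17417758  0.60094442]
wrist flask2_mid {'position': [186.5, 252.4], 'conf': 0.56} [ 0.45556971 -0.12816016  0.047     ]
scene flask1_mid {'position': [221.9, 168.5], 'conf': 0.97} [ 0.66327601 -0.12565269  0.056     ]
scene flask3_mid {'position': [240.0, 248.5], 'conf': 0.66} [0.64058925 0.0524609  0.0725    ]
```

View pics/w6.png

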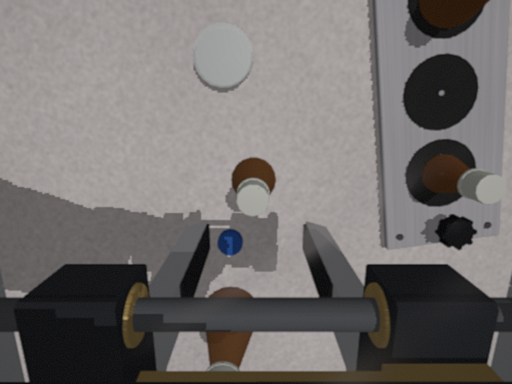

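View pics/s6.png

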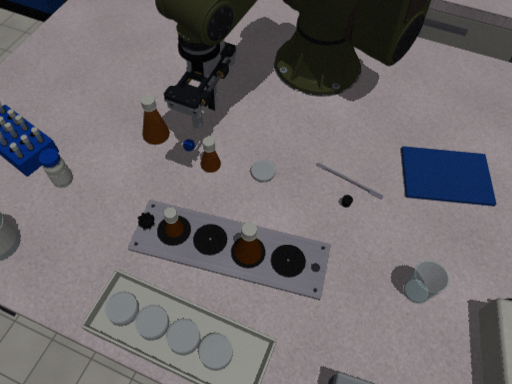

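Emit:
carry_out:
  deltas:
    - {"x":0,"y":-0.1,"z":1,"wx":0,"wy":0,"wz":0,"jaw":60}
    - {"x":0,"y":0,"z":1,"wx":0,"wy":0,"wz":0,"jaw":60}
    - {"x":0,"y":0,"z":1,"wx":0,"wy":0,"wz":0,"jaw":55}
    - {"x":0,"y":0,"z":1,"wx":0,"wy":0,"wz":0,"jaw":55}
    - {"x":0,"y":0,"z":1,"wx":0,"wy":0,"wz":0,"jaw":55}
    - {"x":0,"y":0,"z":0.4,"wx":0,"wy":0,"wz":0,"jaw":55}
    - {"x":0,"y":0,"z":0.15,"wx":0,"wy":0,"wz":0,"jaw":50}
    - {"x":0,"y":0,"z":0,"wx":0,"wy":0,"wz":0,"jaw":45}
    - {"x":0,"y":0,"z":0,"wx":0,"wy":0,"wz":0,"jaw":40}

```text
time_s: 17.4
ee_pos: [0.4571, -0.1282, 0.0657]
eef_rot: [3.141, 0.0, 1.571]
force: [0.1, -0.1, 1.2]
grip_width: 0.0394
```

Emit:
carry_out:
  deltas:
    - {"x":0,"y":0,"z":0,"wx":0,"wy":0,"wz":0,"jaw":36}
    - {"x":0,"y":0,"z":0,"wx":0,"wy":0,"wz":0,"jaw":32}
    - {"x":0,"y":0,"z":0,"wx":0,"wy":0,"wz":0,"jaw":25}
    - {"x":0,"y":0,"z":0,"wx":0,"wy":0,"wz":0,"jaw":10}
    - {"x":0,"y":0,"z":0,"wx":0,"wy":0,"wz":0,"jaw":10}
    - {"x":0,"y":0,"z":0,"wx":0,"wy":0,"wz":0,"jaw":10}

```text
time_s: 17.9
ee_pos: [0.4568, -0.1282, 0.0654]
eef_rot: [3.141, 0.0, 1.571]
force: [-1.4, -0.0, 6.1]
grip_width: 0.0286
```

Emit:
carry_out:
  deltas:
    - {"x":0,"y":0,"z":-0.3,"wx":0,"wy":0,"wz":0,"jaw":10}
    - {"x":0,"y":0,"z":-0.7,"wx":0,"wy":0,"wz":0,"jaw":10}
    - {"x":0,"y":0,"z":-1,"wx":0,"wy":0,"wz":0,"jaw":10}
    - {"x":0.3,"y":0.2,"z":-1,"wx":0,"wy":0,"wz":0,"jaw":10}
    - {"x":0.7,"y":0.5,"z":0,"wx":0,"wy":0,"wz":0,"jaw":10}
    - {"x":1,"y":0.8,"z":0,"wx":0,"wy":0,"wz":0,"jaw":10}
    - {"x":1,"y":0.9,"z":0,"wx":0,"wy":0,"wz":0,"jaw":10}
    - {"x":1,"y":0.9,"z":0,"wx":0,"wy":0,"wz":0,"jaw":10}
    - {"x":0.6,"y":1,"z":0,"wx":0,"wy":0,"wz":0,"jaw":10}
    - {"x":0,"y":1,"z":0,"wx":0,"wy":0,"wz":0,"jaw":10}
    - {"x":0,"y":1,"z":0,"wx":0,"wy":0,"wz":0,"jaw":10}
    - {"x":0,"y":1,"z":0,"wx":0,"wy":0,"wz":0,"jaw":10}

```text
time_s: 18.9
ee_pos: [0.6033, -0.0356, 0.125]
eef_rot: [-3.141, -0.0, 1.571]
force: [0.2, -0.5, 0.1]
grip_width: 0.0286
```

Emit:
carry_out:
  deltas:
    - {"x":0,"y":1,"z":0,"wx":0,"wy":0,"wz":0,"jaw":10}
    - {"x":0,"y":0.8,"z":0,"wx":0,"wy":0,"wz":0,"jaw":10}
    - {"x":0,"y":0.4,"z":0,"wx":0,"wy":0,"wz":0,"jaw":10}
    - {"x":0,"y":0,"z":0,"wx":0,"wy":0,"wz":0,"jaw":10}
    - {"x":0,"y":0,"z":0,"wx":0,"wy":0,"wz":0,"jaw":10}

```text
time_s: 19.32
ee_pos: [0.6462, -0.036, 0.1245]
eef_rot: [-3.141, -0.0, 1.571]
force: [-0.3, 0.6, -1.0]
grip_width: 0.0287
```

Descend .1245→.0824 (2.1 units), the last bit in small steps.

Emit:
carry_out:
  deltas:
    - {"x":0,"y":0.1,"z":0.4,"wx":0,"wy":0,"wz":0,"jaw":10}
    - {"x":0,"y":0,"z":0.5,"wx":0,"wy":0,"wz":0,"jaw":10}
    - {"x":0,"y":0,"z":0.5,"wx":0,"wy":0,"wz":0,"jaw":10}
    - {"x":0,"y":0,"z":0.4,"wx":0,"wy":0,"wz":0,"jaw":10}
    - {"x":0,"y":0,"z":0.15,"wx":0,"wy":0,"wz":0,"jaw":10}
    - {"x":0,"y":0,"z":0,"wx":0,"wy":0,"wz":0,"jaw":10}
    - {"x":0,"y":0,"z":0,"wx":0,"wy":0,"wz":0,"jaw":10}

```text
time_s: 19.9
ee_pos: [0.6485, -0.0361, 0.0858]
eef_rot: [-3.141, -0.0, 1.571]
force: [1.0, -0.2, -1.0]
grip_width: 0.0283
```

Emit:
carry_out:
  deltas:
    - {"x":0,"y":0,"z":0.1,"wx":0,"wy":0,"wz":0,"jaw":10}
    - {"x":0,"y":0,"z":0,"wx":0,"wy":0,"wz":0,"jaw":10}
    - {"x":0,"y":0,"z":0,"wx":0,"wy":0,"wz":0,"jaw":10}

```text
time_s: 20.15
ee_pos: [0.6486, -0.0361, 0.0841]
eef_rot: [3.141, 0.0, 1.571]
force: [-0.6, -0.1, -0.1]
grip_width: 0.0284
```

Emit:
carry_out:
  deltas:
    - {"x":0,"y":0,"z":0.1,"wx":0,"wy":0,"wz":0,"jaw":10}
    - {"x":0,"y":0,"z":0,"wx":0,"wy":0,"wz":0,"jaw":10}
    - {"x":0,"y":0,"z":0,"wx":0,"wy":0,"wz":0,"jaw":10}

```text
time_s: 20.4
ee_pos: [0.6487, -0.0361, 0.0823]
eef_rot: [3.141, 0.0, 1.571]
force: [-1.4, -0.2, 3.5]
grip_width: 0.0285
```

Emit:
carry_out:
  deltas:
    - {"x":0,"y":0,"z":0,"wx":0,"wy":0,"wz":0,"jaw":32}
    - {"x":0,"y":0,"z":0,"wx":0,"wy":0,"wz":0,"jaw":37}
    - {"x":0,"y":0,"z":0,"wx":0,"wy":0,"wz":0,"jaw":42}
    - {"x":0,"y":0,"z":0,"wx":0,"wy":0,"wz":0,"jaw":50}
    - {"x":0,"y":0,"z":0,"wx":0,"wy":0,"wz":0,"jaw":60}
    - {"x":0,"y":0,"z":0,"wx":0,"wy":0,"wz":0,"jaw":60}
    - {"x":0,"y":0,"z":-0.5,"wx":0,"wy":0,"wz":0,"jaw":60}
    - {"x":0,"y":0,"z":-1,"wx":0,"wy":0,"wz":0,"jaw":60}
    - {"x":0,"y":0,"z":-1,"wx":0,"wy":0,"wz":0,"jaw":60}
    - {"x":0,"y":0,"z":-1,"wx":0,"wy":0,"wz":0,"jaw":60}
    - {"x":0,"y":0,"z":-1,"wx":0,"wy":0,"wz":0,"jaw":60}
    - {"x":0,"y":0,"z":-1,"wx":0,"wy":0,"wz":0,"jaw":60}

```text
time_s: 21.4
ee_pos: [0.6485, -0.0361, 0.1938]
eef_rot: [3.141, 0.0, 1.571]
force: [-0.5, 0.4, -0.1]
grip_width: 0.0565
```

Emit:
carry_out:
  deltas:
    - {"x":-0.4,"y":-0.5,"z":-0.3,"wx":0,"wy":0,"wz":0,"jaw":60}
    - {"x":-0.8,"y":-0.9,"z":0,"wx":0,"wy":0,"wz":0,"jaw":60}
    - {"x":-1,"y":-0.9,"z":0,"wx":0,"wy":0,"wz":0,"jaw":60}
    - {"x":-1,"y":-0.9,"z":0,"wx":0,"wy":0,"wz":0,"jaw":60}
    - {"x":-1,"y":-0.9,"z":0,"wx":0,"wy":0,"wz":0,"jaw":60}
    - {"x":-1,"y":-0.9,"z":0,"wx":0,"wy":0,"wz":0,"jaw":60}
    - {"x":-1,"y":-0.9,"z":0,"wx":0,"wy":0,"wz":0,"jaw":60}
    - {"x":-1,"y":-0.9,"z":0,"wx":0,"wy":0,"wz":0,"jaw":60}
    - {"x":-1,"y":-0.9,"z":0,"wx":0,"wy":0,"wz":0,"jaw":60}
    - {"x":-1,"y":-0.9,"z":0,"wx":0,"wy":0,"wz":0,"jaw":60}
    - {"x":-1,"y":-0.9,"z":0,"wx":0,"wy":0,"wz":0,"jaw":60}
    - {"x":-1,"y":-0.8,"z":0,"wx":0,"wy":0,"wz":0,"jaw":60}

```text
time_s: 22.4
ee_pos: [0.4415, -0.2609, 0.1988]
eef_rot: [3.141, 0.001, 1.571]
force: [1.0, -0.8, -0.5]
grip_width: 0.0567
```

Emit:
carry_out:
  deltas:
    - {"x":-1,"y":-0.6,"z":0,"wx":0,"wy":0,"wz":0,"jaw":60}
    - {"x":-0.9,"y":-0.2,"z":0,"wx":0,"wy":0,"wz":0,"jaw":60}
    - {"x":0,"y":0,"z":0,"wx":0,"wy":0,"wz":0,"jaw":60}
    - {"x":0,"y":0,"z":0,"wx":0,"wy":0,"wz":0,"jaw":60}

```text
time_s: 22.73
ee_pos: [0.4264, -0.2984, 0.1984]
eef_rot: [3.141, 0.0, 1.569]
force: [0.4, 0.4, 1.2]
grip_width: 0.0563
```

Run:
```python
from h import *
o=ctrl.get_obs();print(o["ee_pos"],o["eef_rot"],o["force"])
shot("wrist","w7.png");shot("scene","s7.png")
for c,l,z in(("wrist","flask4_mid",.065),("scene","flask2_mid",.064)):
  for d in ctrl.mark_of(c,l): print(c,l,d, ray(c,*d["position"],z))
```

```text
[ 0.42635309 -0.29842338  0.19836524] [3.14115526e+00 1.96982614e-04 1.56928480e+00] [0.41733626 0.36643361 1.17487809]
wrist flask4_mid {'position': [187.9, 254.3], 'conf': 0.67} [ 0.42488462 -0.29967653  0.065     ]
scene flask2_mid {'position': [230.3, 205.8], 'conf': 0.57} [ 0.6524415 -0.0407828  0.064    ]
```

View pics/w7.png

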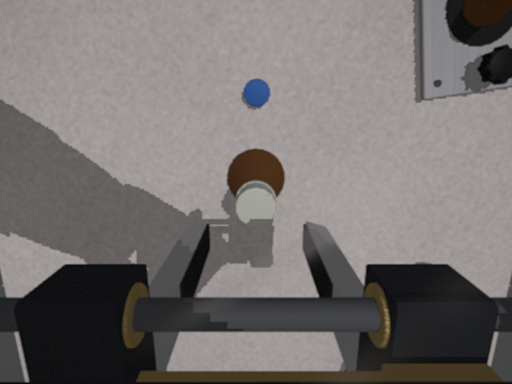

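View pics/s7.png

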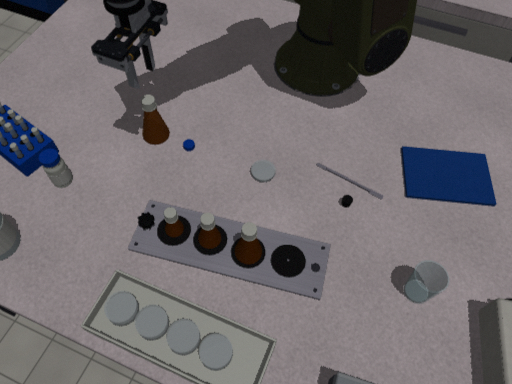

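Emit:
carry_out:
  deltas:
    - {"x":0,"y":-0.05,"z":1,"wx":0,"wy":0,"wz":0,"jaw":60}
    - {"x":0,"y":0,"z":1,"wx":0,"wy":0,"wz":0,"jaw":60}
    - {"x":0,"y":0,"z":1,"wx":0,"wy":0,"wz":0,"jaw":60}
    - {"x":0,"y":0,"z":1,"wx":0,"wy":0,"wz":0,"jaw":60}
    - {"x":0,"y":0,"z":0.6,"wx":0,"wy":0,"wz":0,"jaw":60}
    - {"x":0,"y":0,"z":0.25,"wx":0,"wy":0,"wz":0,"jaw":55}
    - {"x":0,"y":0,"z":0,"wx":0,"wy":0,"wz":0,"jaw":50}
    - {"x":0,"y":0,"z":0,"wx":0,"wy":0,"wz":0,"jaw":45}
    - {"x":0,"y":0,"z":0,"wx":0,"wy":0,"wz":0,"jaw":41}
  squeeze: 18

```text
time_s: 23.68
ee_pos: [0.426, -0.2982, 0.1019]
eef_rot: [3.14, 0.001, 1.571]
force: [0.5, -0.4, -0.5]
grip_width: 0.0402
```

Emit:
carry_out:
  deltas:
    - {"x":0,"y":0,"z":0,"wx":0,"wy":0,"wz":0,"jaw":38}
    - {"x":0,"y":0,"z":0,"wx":0,"wy":0,"wz":0,"jaw":35}
    - {"x":0,"y":0,"z":0,"wx":0,"wy":0,"wz":0,"jaw":25}
    - {"x":0,"y":0,"z":0,"wx":0,"wy":0,"wz":0,"jaw":10}
    - {"x":0,"y":0,"z":0,"wx":0,"wy":0,"wz":0,"jaw":10}
    - {"x":0,"y":0,"z":0,"wx":0,"wy":0,"wz":0,"jaw":10}

```text
time_s: 24.18
ee_pos: [0.4259, -0.2983, 0.1016]
eef_rot: [3.14, 0.001, 1.571]
force: [1.9, 1.1, 5.9]
grip_width: 0.0334
```

Emit:
carry_out:
  deltas:
    - {"x":0,"y":0,"z":-0.3,"wx":0,"wy":0,"wz":0,"jaw":10}
    - {"x":0,"y":0,"z":-0.7,"wx":0,"wy":0,"wz":0,"jaw":10}
    - {"x":0,"y":0,"z":-1,"wx":0,"wy":0,"wz":0,"jaw":10}
    - {"x":0.3,"y":0,"z":-1,"wx":0,"wy":0,"wz":0,"jaw":10}
    - {"x":0.7,"y":0,"z":0,"wx":0,"wy":0,"wz":0,"jaw":10}
    - {"x":1,"y":0,"z":0,"wx":0,"wy":0,"wz":0,"jaw":10}
    - {"x":1,"y":0,"z":0,"wx":0,"wy":0,"wz":0,"jaw":10}
    - {"x":1,"y":0,"z":0,"wx":0,"wy":0,"wz":0,"jaw":10}
    - {"x":1,"y":0,"z":0,"wx":0,"wy":0,"wz":0,"jaw":10}
    - {"x":1,"y":0,"z":0,"wx":0,"wy":0,"wz":0,"jaw":10}
    - {"x":1,"y":0,"z":0,"wx":0,"wy":0,"wz":0,"jaw":10}
    - {"x":1,"y":0,"z":0,"wx":0,"wy":0,"wz":0,"jaw":10}

```text
time_s: 25.18
ee_pos: [0.4248, -0.1365, 0.1601]
eef_rot: [-3.14, -0.0, 1.571]
force: [-0.7, -0.3, -1.5]
grip_width: 0.0334
```

Emit:
carry_out:
  deltas:
    - {"x":1,"y":0,"z":0,"wx":0,"wy":0,"wz":0,"jaw":10}
    - {"x":1,"y":0,"z":0,"wx":0,"wy":0,"wz":0,"jaw":10}
    - {"x":1,"y":0,"z":0,"wx":0,"wy":0,"wz":0,"jaw":10}
    - {"x":1,"y":0,"z":0,"wx":0,"wy":0,"wz":0,"jaw":10}
    - {"x":1,"y":0,"z":0,"wx":0,"wy":0,"wz":0,"jaw":10}
    - {"x":1,"y":0,"z":0,"wx":0,"wy":0,"wz":0,"jaw":10}
    - {"x":1,"y":0,"z":0,"wx":0,"wy":0,"wz":0,"jaw":10}
    - {"x":1,"y":0,"z":0,"wx":0,"wy":0,"wz":0,"jaw":10}
    - {"x":1,"y":0,"z":0,"wx":0,"wy":0,"wz":0,"jaw":10}
    - {"x":1,"y":0.3,"z":0,"wx":0,"wy":0,"wz":0,"jaw":10}
    - {"x":1,"y":0.6,"z":0,"wx":0,"wy":0,"wz":0,"jaw":10}
    - {"x":1,"y":0.8,"z":0,"wx":0,"wy":0,"wz":0,"jaw":10}

```text
time_s: 26.18
ee_pos: [0.4586, 0.1034, 0.1602]
eef_rot: [-3.141, 0.0, 1.571]
force: [0.9, -1.4, -1.0]
grip_width: 0.0334
```

Emit:
carry_out:
  deltas:
    - {"x":0.9,"y":0.9,"z":0,"wx":0,"wy":0,"wz":0,"jaw":10}
    - {"x":0.6,"y":1,"z":0,"wx":0,"wy":0,"wz":0,"jaw":10}
    - {"x":0.25,"y":1,"z":0,"wx":0,"wy":0,"wz":0,"jaw":10}
    - {"x":0,"y":1,"z":0,"wx":0,"wy":0,"wz":0,"jaw":10}
    - {"x":0,"y":1,"z":0,"wx":0,"wy":0,"wz":0,"jaw":10}
    - {"x":0,"y":1,"z":0,"wx":0,"wy":0,"wz":0,"jaw":10}
    - {"x":0,"y":1,"z":0,"wx":0,"wy":0,"wz":0,"jaw":10}
    - {"x":0,"y":0.8,"z":0,"wx":0,"wy":0,"wz":0,"jaw":10}
    - {"x":0,"y":0.4,"z":0,"wx":0,"wy":0,"wz":0,"jaw":10}
    - {"x":0,"y":0.1,"z":0,"wx":0,"wy":0,"wz":0,"jaw":10}
    - {"x":0,"y":0,"z":0,"wx":0,"wy":0,"wz":0,"jaw":10}
    - {"x":0,"y":0,"z":0,"wx":0,"wy":0,"wz":0,"jaw":10}

```text
time_s: 27.18
ee_pos: [0.6227, 0.1372, 0.1603]
eef_rot: [-3.141, 0.0, 1.571]
force: [-0.5, 0.6, -1.3]
grip_width: 0.0332
```

Correct +3 mm in both; descend .1603→.1186 (2.08 units).

Emit:
carry_out:
  deltas:
    - {"x":0.15,"y":0.15,"z":0.4,"wx":0,"wy":0,"wz":0,"jaw":10}
    - {"x":0,"y":0,"z":0.5,"wx":0,"wy":0,"wz":0,"jaw":10}
    - {"x":0,"y":0,"z":0.5,"wx":0,"wy":0,"wz":0,"jaw":10}
    - {"x":0,"y":0,"z":0.35,"wx":0,"wy":0,"wz":0,"jaw":10}
    - {"x":0,"y":0,"z":0.15,"wx":0,"wy":0,"wz":0,"jaw":10}
    - {"x":0,"y":0,"z":0,"wx":0,"wy":0,"wz":0,"jaw":10}
    - {"x":0,"y":0,"z":0,"wx":0,"wy":0,"wz":0,"jaw":10}

```text
time_s: 27.77
ee_pos: [0.6265, 0.1399, 0.1228]
eef_rot: [-3.142, 0.0, 1.571]
force: [-0.1, 0.5, -0.7]
grip_width: 0.0334
```

Emit:
carry_out:
  deltas:
    - {"x":0,"y":0,"z":0.1,"wx":0,"wy":0,"wz":0,"jaw":10}
    - {"x":0,"y":0,"z":0,"wx":0,"wy":0,"wz":0,"jaw":10}
    - {"x":0,"y":0,"z":0,"wx":0,"wy":0,"wz":0,"jaw":10}

```text
time_s: 28.02
ee_pos: [0.6266, 0.14, 0.121]
eef_rot: [3.141, -0.0, 1.571]
force: [0.9, 0.3, -0.8]
grip_width: 0.033
```

Emit:
carry_out:
  deltas:
    - {"x":0,"y":0,"z":0.1,"wx":0,"wy":0,"wz":0,"jaw":10}
    - {"x":0,"y":0,"z":0,"wx":0,"wy":0,"wz":0,"jaw":10}
    - {"x":0,"y":0,"z":0,"wx":0,"wy":0,"wz":0,"jaw":10}

```text
time_s: 28.27
ee_pos: [0.6265, 0.1399, 0.1188]
eef_rot: [-3.141, 0.0, 1.571]
force: [-1.0, -0.6, -0.6]
grip_width: 0.0331
```

Emit:
carry_out:
  deltas:
    - {"x":0,"y":0,"z":0.05,"wx":0,"wy":0,"wz":0,"jaw":10}
    - {"x":0,"y":0,"z":0,"wx":0,"wy":0,"wz":0,"jaw":10}
    - {"x":0,"y":0,"z":0,"wx":0,"wy":0,"wz":0,"jaw":10}

```text
time_s: 28.52
ee_pos: [0.6268, 0.1401, 0.1185]
eef_rot: [3.141, -0.0, 1.571]
force: [-0.6, 1.5, 5.6]
grip_width: 0.0336
```

Contact; release, rise, and back off for a check.

Emit:
carry_out:
  deltas:
    - {"x":0,"y":0,"z":0,"wx":0,"wy":0,"wz":0,"jaw":38}
    - {"x":0,"y":0,"z":0,"wx":0,"wy":0,"wz":0,"jaw":42}
    - {"x":0,"y":0,"z":0,"wx":0,"wy":0,"wz":0,"jaw":48}
    - {"x":0,"y":0,"z":0,"wx":0,"wy":0,"wz":0,"jaw":55}
    - {"x":0,"y":0,"z":0,"wx":0,"wy":0,"wz":0,"jaw":65}
    - {"x":0,"y":0,"z":0,"wx":0,"wy":0,"wz":0,"jaw":65}
    - {"x":0,"y":0,"z":-0.5,"wx":0,"wy":0,"wz":0,"jaw":65}
    - {"x":0,"y":0,"z":-1,"wx":0,"wy":0,"wz":0,"jaw":65}
    - {"x":0,"y":0,"z":-1,"wx":0,"wy":0,"wz":0,"jaw":65}
    - {"x":0,"y":0,"z":-1,"wx":0,"wy":0,"wz":0,"jaw":65}
    - {"x":0,"y":0,"z":-1,"wx":0,"wy":0,"wz":0,"jaw":65}

```text
time_s: 29.43
ee_pos: [0.6265, 0.14, 0.2097]
eef_rot: [3.141, -0.0, 1.571]
force: [0.2, 0.1, 0.7]
grip_width: 0.0608
```

Emit:
carry_out:
  deltas:
    - {"x":0,"y":-0.7,"z":-0.5,"wx":0,"wy":0,"wz":0,"jaw":65}
    - {"x":0.5,"y":-1,"z":0,"wx":0,"wy":0,"wz":0,"jaw":65}
    - {"x":1,"y":-1,"z":0,"wx":0,"wy":0,"wz":0,"jaw":65}
    - {"x":1,"y":-1,"z":0,"wx":0,"wy":0,"wz":0,"jaw":65}
    - {"x":1,"y":-1,"z":0,"wx":0,"wy":0,"wz":0,"jaw":65}
    - {"x":1,"y":-1,"z":0,"wx":0,"wy":0,"wz":0,"jaw":65}
    - {"x":1,"y":-1,"z":0,"wx":0,"wy":0,"wz":0,"jaw":65}
    - {"x":1,"y":-1,"z":0,"wx":0,"wy":0,"wz":0,"jaw":65}
    - {"x":1,"y":-1,"z":0,"wx":0,"wy":0,"wz":0,"jaw":65}
    - {"x":1,"y":-0.5,"z":0,"wx":0,"wy":0,"wz":0,"jaw":65}
    - {"x":0.5,"y":0,"z":0,"wx":0,"wy":0,"wz":0,"jaw":65}
    - {"x":0,"y":0,"z":0,"wx":0,"wy":0,"wz":0,"jaw":65}

```text
time_s: 30.43
ee_pos: [0.4424, 0.3214, 0.2186]
eef_rot: [3.141, -0.001, 1.573]
force: [-1.0, 0.1, 0.7]
grip_width: 0.0613
```

Run:
```python
from h import *
o=ctrl.get_obs();print(o["time_s"],o["ee_pos"],o["force"])
for c in("top","scene"):
  a=shot(c,c+"8.png")
  if c=="top": b=a[120:290,90:440]; f=2.28
  else: b=a[60:310,110:440]; f=2.4
  cv2.imwrite(f"pics/{c}8z.png",cv2.resize(b,None,fx=f,fy=f))
  for l,z in(("flask1_mid",.056),("flask2_mid",.064),("flask3_mid",.0725),("flask4_mid",.082)):
    for d in ctrl.mark_of(c,l): print(c,l,round(d["conf"],2),np.round(ray(c,*d["position"],z),4))
```

```text
30.4333 [0.44235624 0.32142581 0.21859829] [-1.0390978   0.13835837  0.70133007]
top flask1_mid 0.67 [ 0.6617 -0.1188  0.056 ]
top flask2_mid 0.93 [ 0.6526 -0.0378  0.064 ]
top flask2_mid 0.45 [ 0.6477 -0.1211  0.064 ]
top flask3_mid 0.98 [0.6525 0.0547 0.0725]
top flask4_mid 0.69 [0.6309 0.1371 0.082 ]
scene flask1_mid 0.86 [ 0.6606 -0.122   0.056 ]
scene flask2_mid 0.83 [ 0.6536 -0.0459  0.064 ]
scene flask2_mid 0.37 [ 0.6896 -0.1546  0.064 ]
scene flask3_mid 0.86 [0.6414 0.0528 0.0725]
scene flask4_mid 0.96 [0.6265 0.1335 0.082 ]
```

View pics/top8z.png

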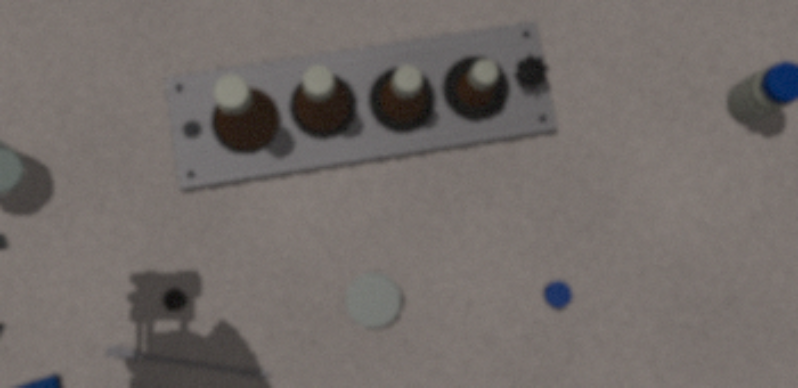

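View pics/scene8z.png

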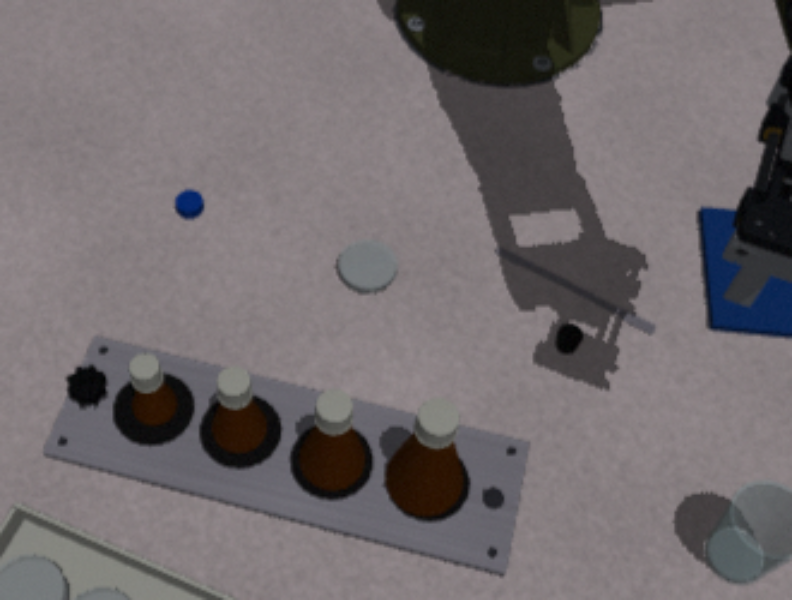

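```bash
python3 -c "
from station import ctrl
print(ctrl.hand_in())"
```

```text
the job is handed in; nothing more can be done
None
```

All four flasks are standing upright on the shaker tray, and I handed the job in at about 31 s of the 115 s allowed. The lock knob was at the right-hand (low y) end. The smallest flask is on pad1 next to it, then the second smallest on pad2, the second largest on pad3 and the largest on pad4.

- **Handling:** I gripped each flask by its cap and lowered it until the wrist force showed contact with the pad. I then released it and backed the arm away. No flask tipped.
- **Final pictures:** both the top and scene views show every flask upright and centred, with an even black rim of pad round the three smaller bases. The gripper is clear of everything.
- **Measured positions:** the arm's position at each release was within about 1 mm of the pad centre.
- **Where the checks disagreed:** the network's marks were mostly within 7 mm of the pad centres. Two single-camera readings were off by more: flask2 by about 11 mm in the scene view and flask3 by about 11 mm in the top view. In each case the other camera read it closer, and the picture showed it centred. It also gave two low-confidence extra flask2 readings near or beyond flask1, which I ignored.
- **Not checked:** I did not take a second picture to confirm separately that the flasks were at rest.

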